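Clamp a padlock in a cranked cam vise

TASK

Stand the padlock upright, shackle up, in the nest of the small cam vise between the spring jaw and the fixed anvil, and let go of it. Then crank the camshaft gently clockwise (seen from above) until the follower rests in the cam's flat dwell, so that the padlock stays clamped when you let go of the crank; going over the dwell lets it loose again. Hold the crank with a light grip and do not force it, and leave the plant, the tin and the screwdriver alone.

Things in the scene. Friction and masses are not known exactly. Their poses are not given: they have to be found in the camera images.
- vise: Grey cam vise screwed to the white console. Origin: underside; y axis: clamping direction, z up. Base plate 130 (x) by 230 (y, -160 to +70) by 12 mm. Along +y: vertical camshaft with plate cam (24 to 42 mm radius) and crank (y = -100 mm), flat-faced follower, spring jaw, nest, anvil (steel block 50 mm wide in x, face at y = +41 mm, top 44 mm above the console).
- nest (a point): Where the middle of the clamped padlock's underside belongs: on the base plate, 12 mm above the console; axes as the vise's. Two rails, 6 mm high, leave a channel 28 mm wide (x). The padlock's width lies along y, one end at the anvil's face 20 mm from here in +y. At the start 53 mm are free between jaw and anvil: set it down some 3 mm short of the anvil, the jaw pushes it home.
- padlock_mid (a point): Centre of the body of a brass padlock standing on the console, 19 mm above its underside. Body 40 mm wide (its x), 20 mm thick (its y), 38 mm high; steel shackle (8 mm bar) upward, 24 mm more, in the plane of the width. About 0.2 kg. Grasp the body across its thickness from above.
- padlock: The same padlock; origin at the centre of its underside.
- jaw: Spring jaw: steel plate 34 mm wide (x), 8 mm thick (y), top 42 mm above the console, on springs in front of the follower that begin to yield at 40 N and press the padlock with about 63 N in the dwell. Once it touches the padlock it stands still, so its place does not tell the dwell. Its face lies 12 mm from this point in the vise's -y.
- shaft (a point): Camshaft axis (vertical), at the level of the middle of the crank's grip, 82 mm above the console. The crank turns clockwise seen from above. The dwell spans about 0.5 rad; in it the crank stays where it is left. Let go before it, the crank springs back; beyond it the crank pulls ahead by itself and the jaw opens.
- crank_grip (a point): Centre of the crank's upright black grip, 22 mm in diameter, 48 mm high (58 to 106 mm above the console), spinning freely on its pin. Thin plastic: the forces of all fingers on it, squeeze included, must not add up to more than 130 N (so squeeze with 20 to 40 N a finger). It moves on a level circle of 60 mm radius round shaft. Grasp it from above.
- crank: Flat crank arm, top 59 mm above the console; origin on the shaft's axis, x along the arm. Its angle to the cam differs every time and the cam starts anywhere on its low part: the dwell lies 1.8 to 3.3 rad on. Load at the grip: 1 to 3 N of friction; at the jaw's bite it jumps to 9 to 13 N, then falls steadily for 0.5 rad to friction alone: there the dwell begins.
- pot_plant: Bystander: terracotta pot 92 mm wide and 72 mm high with a green plant, origin under its centre.
- polish_tin: Bystander: flat dark tin, 72 mm wide, 28 mm high, origin under its centre.
- screwdriver: Bystander: screwdriver lying on the console.

How it is judged (in metres and radians):
On the way, in this order (a step that is already met when the one before it is completed fails the run):
1. the padlock stands in the nest, let go, not yet clamped (horizontal distance between padlock_mid and nest below 0.022 m and x of padlock_mid in the frame of nest between -0.005 and 0.005 m and z of padlock_mid in the frame of nest between 0.016 and 0.022 m and angle between padlock_mid's own z axis and vertical below 0.08 rad and contact force between the fingers and padlock below 0.1 N and contact force between jaw and padlock below 20 N), for 0.2 s.
2. the follower is in the dwell and the jaw clamps the padlock (contact force between jaw and padlock above 55 N), for 0.2 s.
At the end, for the whole second after the job is handed in: The padlock stands upright (within 0.08 rad) on the nest's floor between the rails (centre within 5 mm across, underside within 3 mm of the floor), pressed by the jaw with over 55 N, as it is only with the follower in the dwell; crank and padlock are at rest with the crank let go (horizontal distance between padlock_mid and nest below 0.022 m and x of padlock_mid in the frame of nest between -0.005 and 0.005 m and z of padlock_mid in the frame of nest between 0.016 and 0.022 m and angle between padlock_mid's own z axis and vertical below 0.08 rad and contact force between jaw and padlock above 55 N and angular speed of crank below 0.1 rad/s and linear speed of padlock below 0.02 m/s); the robot touches nothing.
It fails at once if the crank is forced: the forces of the fingers on it add up to more than 130 N (contact force between the fingers and crank above 130 N).
It fails at once if the plant is disturbed (moved over 20 mm) (distance of pot_plant from where it was at the start of the episode above 0.02 m).
It fails at once if the tin is disturbed (moved over 20 mm) (distance of polish_tin from where it was at the start of the episode above 0.02 m).
It fails at once if the screwdriver is disturbed (moved over 20 mm) (distance of screwdriver from where it was at the start of the episode above 0.02 m).
It also fails if it takes over 64 s, if anything falls off the work surface, if the arm or the gripper's body presses on something with over 40 N, if the wrist force passes 120 N, or if a joint passes its speed limit or range.

ROBOT

A 6-joint arm with a two-finger parallel gripper is mounted at the origin on the work surface. World frame = base frame: x ahead of the robot, y to its left, z up, the work surface at z = 0. Lengths are in mm, angles in rad, forces in N, time in s.
With the tool pointing down it reaches from about 350 to 875 mm from the base axis. Payload 4.2 kg.
Tool frame: the origin (TCP) lies midway between the tips of the shut fingers; the grasp point (between the pads) lies 19 mm behind it (arm.tcp_to_grasp is the distance from the TCP to the grasp point, in mm); z points along the fingers, y is the line along which they close (so a half turn about z gives the same grasp; the last joint's range is limited). The gripper opens to 85 mm and grips with 20 to 120 N. Pads are 22 mm wide; open, the fingers measure 114 mm over their backs; the gripper's body (76 mm by 85 mm) begins 54 mm behind the grasp point. The pads swing forward as they close: fully open they stand 13 mm farther back than shut.
Start: joints at [-0.996, 0.385, 0.008, 0, -1.194, -0.259], TCP at [194.126, -594.066, 194.112] pointing down, gripper open.
Joint ranges: [-3.14, 3.14], [-1.21, 2.06], [-1.07, 1.41], [-3.16, 2.05], [-2.99, -0.16], [-3.1, 3.1]. Speed limits (rad/s): [2.79, 2.79, 3.14, 3.14, 3.14, 3.14].

INTERFACE

Orientations are given as a unit quaternion [x, y, z, w].
In Python, from bench import arm gives the robot as it stands.
- The arm moves only by the tool arm_command, never from a script. Its argument "rows" is a list of rows, each a list of 2 entries, a list of its own where there are three numbers: the shift along the tool's x, y, z as a fraction of full scale, then the turn, a rotation vector about the tool's x, y, z as a fraction of full scale. In form: [[[x, y, z], [wx, wy, wz]], ...]. A call has 1 to 5 rows; each row is the pose to reach, as a shift and turn from the pose commanded when the call began, along the tool's axes at that moment, turning the shorter way round; what a row does not reach only later rows make up. Full scale, the value 1, is 0.25 m for a shift and 180 degrees for a turn. A row lasts 1/10 s, in which the tool goes at most 50 mm and 8.59 degrees, less where a joint would pass 70% of its speed; a pose out of reach is approached as far as the arm can. A call with a number of a shift or a turn outside -1 to 1 is refused whole. A call with a gripper value outside its range is refused whole. "grip" is the opening, from 0 (shut) to 1 (fully open), set as the call begins (left out, the last holds). The fingers move at their own pace and stop on an object; the grip force is fixed at half the most. Time passes only in rows, so rows that repeat a pose let the fingers close. It gives the time, the measured TCP pose, the force, the opening and the grip force at its end, in the units of the state.
- arm.read_state(): the state, without advancing time (a new reading comes with each control period).
- arm.get_image(name): name is "scene" or "top"; returns (picture, depth): 420x560x3 uint8, blue, green, red; 420x560 float32, mm along the optical axis (not along the pixel's ray), 0 where there is no reading.
- arm.camera_info(name): a dict with "fx", "fy", "cx", "cy" (pixels), "k1" (the pictures are not rectified: a ray, as slopes to the right and down, at radius r is drawn at 1 + k1 r^2 times it, then the intrinsics apply), "extrinsics" (4x4, takes a point from camera to world coordinates). Camera axes: x right, y down, z forward; pixel columns grow to the right and rows downward; lengths in mm; the calibration is good to about 2 mm. A picture is of the moment at which its call begins. camera_info takes no time and is no camera call.
- arm.job_done(): hands the job in; it is judged then, once.
Trained networks look in the newest picture that a camera, given by its name, has taken for a name from the list of things; names that differ only in an ending like _2 or _b are one class to them, and where a whole thing is asked for, a point or a joint stands for the part that bears it (a point fixed in the world has none). Each returns a list of dicts, best first, with "score" (0 to 1); they miss things now and then, are a little off and sometimes report something else, mostly with a low value. They report only what shows in the picture. A call takes as long as a camera call.
- arm.spot_in(camera, query): "position" ([column, row] in pixels, amid what is visible of it).
The state is a dict: "clock": time; "joints": joint angles; "joint_vel": joint speeds; "joint_efforts": joint torques, N m; "position": TCP position; "ee_rot": TCP orientation; "contact_force": force on the tool from outside, world axes, zero at the start; "wrist_torque": the same for the moment, N m; "gripper_width": finger opening in mm; "grasp_force": force on a finger pad.
Only numpy, scipy, OpenCV 4.12 (cv2) and the standard library are available. Lean on these libraries where they do the work, as an engineer would, in place of code of your own. Each camera call takes 0.05 s, during which the arm holds its last target. There are 200 camera calls.

## Working session

There is one attempt and no reset: what is moved stays moved. The work goes in short steps, Python scripts to look and compute and a tool call to move; the robot and the scene stay as the last step left them, time stands still between calls to the robot, and variables do not carry over. Pictures are saved under pics/ and viewed, at most 10 in all, crops included, and the job is handed in when it is done.

Besides the shell and the picture viewer there is one more tool, called as name(argument=value, ...), one argument or row to a line, values as JSON. arm_command: Moves the arm, as the interface text tells. Shift numbers are shares of 0.25 m and turn numbers shares of 180 degrees, none past 1 either way. Its arguments: {"type":"object","properties":{"rows":{"type":"array","items":{"type":"array"}},"grip":{"type":"number"}},"required":["rows"]}

```bash
ls; mkdir -p pics; cat > h.py <<'E'
from bench import arm
import numpy as np, cv2
from scipy.spatial.transform import Rotation as R
def cam(n):
    c=arm.camera_info(n); K=np.array([[c['fx'],0,c['cx']],[0,c['fy'],c['cy']],[0,0,1]]); return c,K,np.array(c['extrinsics'])
def rays(n,px):
    c,K,E=cam(n); p=np.atleast_2d(np.array(px,float))
    u=cv2.undistortPoints(p[:,None],K,np.array([c['k1'],0,0,0]))[:,0]
    return np.c_[u,np.ones(len(u))],E
def at_depth(n,px,d):
    r,E=rays(n,px); P=r*np.atleast_1d(d)[:,None]; return P@E[:3,:3].T+E[:3,3]
def at_z(n,px,z):
    r,E=rays(n,px); w=r@E[:3,:3].T; o=E[:3,3]; return o+w*((z-o[2])/w[:,2])[:,None]
def cloud(n,depth):
    h,w=depth.shape; v,u=np.mgrid[:h,:w]; m=depth>0
    P=np.zeros((h,w,3)); P[m]=at_depth(n,np.c_[u[m],v[m]],depth[m]); return P
E
python3 - <<'E'
from h import *
for n in("scene","top"):
    im,d=arm.get_image(n); cv2.imwrite(f'pics/{n}0.png',im); np.save(f'{n}0.npy',d)
    c,K,E=cam(n); print(n,c['fx'],c['k1'],E.round(3).tolist())
    for q in("padlock","vise","crank_grip","crank","jaw","pot_plant","polish_tin","screwdriver","padlock_mid"):
        for r in arm.spot_in(n,q)[:2]:
            u,v=r['position']; dd=d[int(v),int(u)]
            print(q,round(r['score'],2),np.round([u,v]),at_depth(n,[u,v],dd).round(0)[0] if dd else None)
print(arm.read_state())
E
```

```text
pics
scene 449.1555939588613 0.00977284814175491 [[-0.725, 0.422, -0.545, 1138.784], [0.689, 0.431, -0.582, 764.386], [-0.01, -0.798, -0.603, 749.619], [0.0, 0.0, 0.0, 1.0]]
padlock 0.88 [335. 233.] [479. 260.  37.]
vise 0.96 [212. 192.] [ 568. -113.   13.]
vise 0.56 [305. 285.] [684. 355.  85.]
crank_grip 0.74 [336. 233.] [474. 261.  36.]
crank_grip 0.67 [215. 256.] [726. 110.  25.]
crank 0.7 [179. 172.] [ 609. -211.   52.]
jaw 0.59 [217. 191.] [565. -93.  26.]
pot_plant 0.9 [306. 284.] [679. 352.  82.]
polish_tin 0.97 [215. 257.] [732. 117.  28.]
screwdriver 0.64 [372. 252.] [450. 351.  20.]
padlock_mid 0.68 [342. 233.] [464. 269.  35.]
top 545.5385991121976 -0.1462400084406595 [[0.013, -0.974, 0.227, 272.667], [-1.0, -0.014, -0.004, 103.525], [0.007, -0.227, -0.974, 1342.048], [0.0, 0.0, 0.0, 1.0]]
padlock 0.69 [213. 252.] [463. 254.  39.]
vise 0.61 [370. 215.] [ 560. -128.   41.]
crank_grip 0.53 [414. 193.] [ 629. -252.   -2.]
crank 0.58 [401. 205.] [ 583. -202.   56.]
jaw 0.64 [357. 217.] [ 561. -100.   10.]
pot_plant 0.9 [175. 156.] [679. 345. 114.]
polish_tin 0.6 [277. 154.] [
[... 174 characters left out ...]
nts': array([-9.96381294e-01,  3.84691086e-01,  7.88025552e-03, -4.18808791e-06,
       -1.19398853e+00, -2.58636989e-01]), 'joint_vel': array([ 0.00068665, -0.00039884,  0.0006044 ,  0.00015577, -0.00075494,
       -0.00041181]), 'joint_efforts': array([ 8.95018638e-04, -3.92096114e+01,  1.88619161e+01,  4.19079959e+00,
       -3.10172873e-04, -2.32018436e-05]), 'position': array([ 194.13462108, -594.05611738,  194.10909604]), 'ee_rot': array([-1.57233077e-01,  9.87561522e-01,  2.17459826e-06,  1.16710890e-06]), 'contact_force': array([ 0.18360455, -0.60481279,  0.09495355]), 'wrist_torque': array([0.04138579, 0.04994632, 0.01290324]), 'grasp_force': 0.0, 'gripper_width': 85.47775186148807}
```

```bash
python3 - <<'E'
from h import *
im=cv2.imread('pics/top0.png'); 
cv2.imwrite('pics/v1.png',np.hstack([cv2.resize(im[150:300,320:450],None,fx=4,fy=4,interpolation=2),cv2.resize(im[200:350,160:220],None,fx=4,fy=4,interpolation=2)])[:600,:800])
im=cv2.imread('pics/scene0.png'); cv2.imwrite('pics/v2.png',cv2.resize(im[120:300,130:390],(780,540),interpolation=2))
for n in('top','scene'):
    P=cloud(n,np.load(n+'0.npy'))
    for name,x,y in(('console',(430,640),(0,200)),):
        m=(P[...,0]>x[0])&(P[...,0]<x[1])&(P[...,1]>y[0])&(P[...,1]<y[1]); print(n,np.percentile(P[m][:,2],[5,50,95]))
E
```

```text
top [-4.21420449  0.33138966  4.85972508]
scene [-3.85095263 -1.40243177  0.98552611]
```

View pics/v1.png

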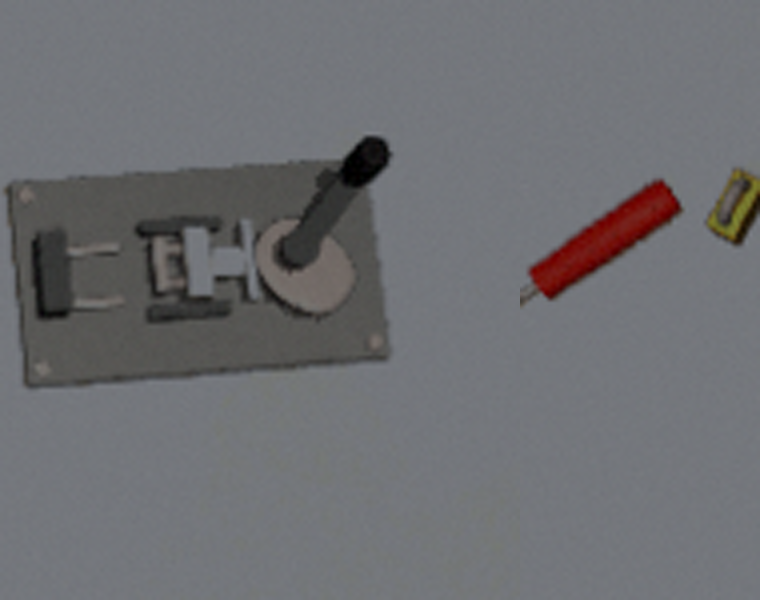

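View pics/v2.png

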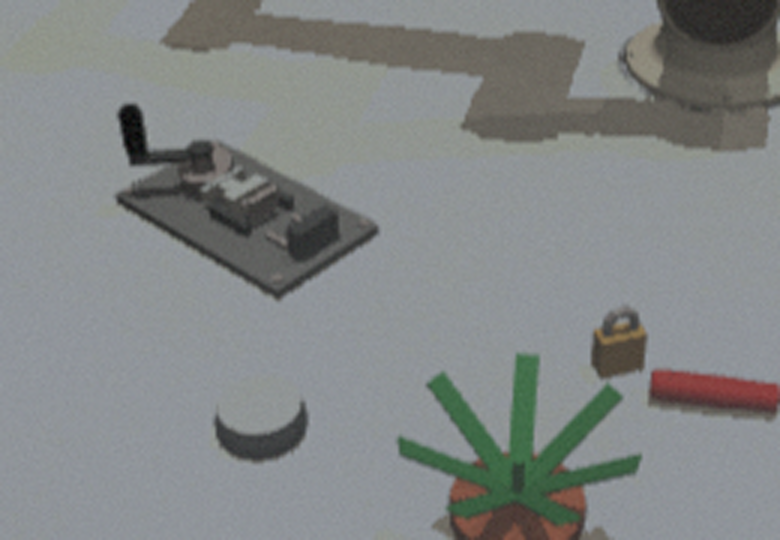

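```bash
python3 - <<'E'
from h import *
im=cv2.imread('pics/top0.png')
cv2.imwrite('pics/v3.png',cv2.resize(im[215:285,150:250],(800,560),interpolation=2))
hsv=cv2.cvtColor(im,cv2.COLOR_BGR2HSV)
def big(m):
    c,_=cv2.findContours(m.astype(np.uint8),cv2.RETR_EXTERNAL,cv2.CHAIN_APPROX_NONE); return max(c,key=cv2.contourArea)
sub=np.zeros(im.shape[:2],bool); sub[225:275,200:235]=1
m=(hsv[...,0]>15)&(hsv[...,0]<40)&(hsv[...,1]>90)&sub
c=big(m); r=cv2.minAreaRect(c); print('padlock px',r)
W=at_z('top',c[:,0,:],38)[:,:2].astype(np.float32); r=cv2.minAreaRect(W); print('padlock z38 rect',r)
b=cv2.GaussianBlur(im,(3,3),0).astype(int)
g=b.sum(2)/3
print('lev',g[160:170,340:360].mean(),g[238:240,350:370].mean())
m=(g<(g[155:165,340:400].mean()+g[236:240,345:375].mean())/2); m2=np.zeros_like(m); m2[180:255,315:425]=m[180:255,315:425]
c=big(m2); ap=cv2.convexHull(c)
W=at_z('top',c[:,0,:],12)[:,:2].astype(np.float32); print('vise hull rect',cv2.minAreaRect(W))
man=np.array([[8,182],[25,385],[388,357],[345,160]])/4-0.375+[320,150]
print(at_z('top',man,12).round(1))
dr=hsv[...,0]; red=((dr<8)|(dr>172))&(hsv[...,1]>120); s=np.zeros_like(red); s[225:300,140:205]=red[225:300,140:205]
c=big(s); W=at_z('top',c[:,0,:],12)[:,:2].astype(np.float32); print('driver',cv2.boxPoints(cv2.minAreaRect(W)))
E
```

```text
padlock px ((213.70001220703125, 251.10000610351562), (9.391485214233398, 16.54690170288086), 26.56505012512207)
padlock z38 rect ((465.9610900878906, 252.49671936035156), (22.96408462524414, 39.942134857177734), 64.37643432617188)
lev 119.77 84.86666666666667
vise hull rect ((567.883056640625, -137.93881225585938), (148.160888671875, 252.187744140625), 5.172307968139648)
[[ 616.1  -10.7   12. ]
 [ 486.9  -20.6   12. ]
 [ 507.  -248.7   12. ]
 [ 634.  -226.4   12. ]]
driver [[409.184   369.98   ]
 [466.86435 288.6285 ]
 [486.81094 302.7712 ]
 [429.13058 384.1227 ]]
```

View pics/v3.png

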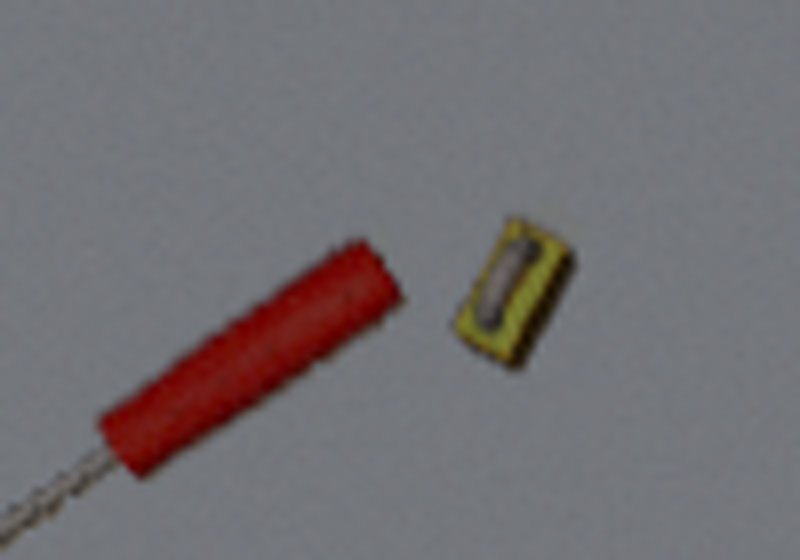

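```bash
cat >> h.py <<'E'
def proj(n,P):
    c,K,E=cam(n); Ei=np.linalg.inv(E); P=np.atleast_2d(np.array(P,float))
    rv,_=cv2.Rodrigues(Ei[:3,:3]); return cv2.projectPoints(P,rv,Ei[:3,3],K,np.array([c['k1'],0,0,0,0]))[0][:,0]
class V:
    O=np.array([557.3,-85.4]); a=np.radians(4.7)
    @classmethod
    def w(s,x,y,z):
        return np.array([s.O[0]+x*np.cos(s.a)-y*np.sin(s.a), s.O[1]+x*np.sin(s.a)+y*np.cos(s.a), z])
E
python3 - <<'E'
from h import *
g=at_z('top',(np.array([[372,150]])/4-.375+[320,150]),106)[0]; print('grip top',g)
sh=V.w(0,-100,82); print('shaft',sh,'r',np.hypot(*(g-sh)[:2]),'ang',np.arctan2(*(g-sh)[1::-1]))
print('nest',V.w(0,21,12))
def box(x0,x1,y0,y1,z): return [V.w(x,y,z) for x,y in((x0,y0),(x1,y0),(x1,y1),(x0,y1))]
L=[(box(-65,65,-160,70,12),(0,255,0)),(box(-25,25,41,55,44),(0,255,255)),(box(-14,14,-5,41,12),(255,255,0)),(box(-17,17,-20,-12,42),(0,0,255)),
 ([V.w(0,-100,106)+[60*np.cos(t),60*np.sin(t),0] for t in np.linspace(0,6.28,40)],(255,0,255))]
out=[]
for n,(u0,v0,w,h) in(('top',(310,160,130,100)),('scene',(160,140,110,100))):
    im=cv2.imread(f'pics/{n}0.png'); k=6 if n=='top' else 6
    z=cv2.resize(im[v0:v0+h,u0:u0+w],None,fx=k,fy=k,interpolation=2); z=cv2.convertScaleAbs(z,alpha=1.6)
    for pts,c in L:
        p=((proj(n,pts)-[u0,v0]+.5)*k).astype(np.int32); cv2.polylines(z,[p],True,c,1)
    cv2.imwrite(f'pics/ov_{n}.png',z)
E
```

```text
grip top [ 614.84640001 -219.6405626   106.        ]
shaft [ 565.49385086 -185.06373868   82.        ] r 60.2596951456751 ang -0.6111343523118392
nest [555.57929132 -64.47061488  12.        ]
```

View pics/ov_top.png

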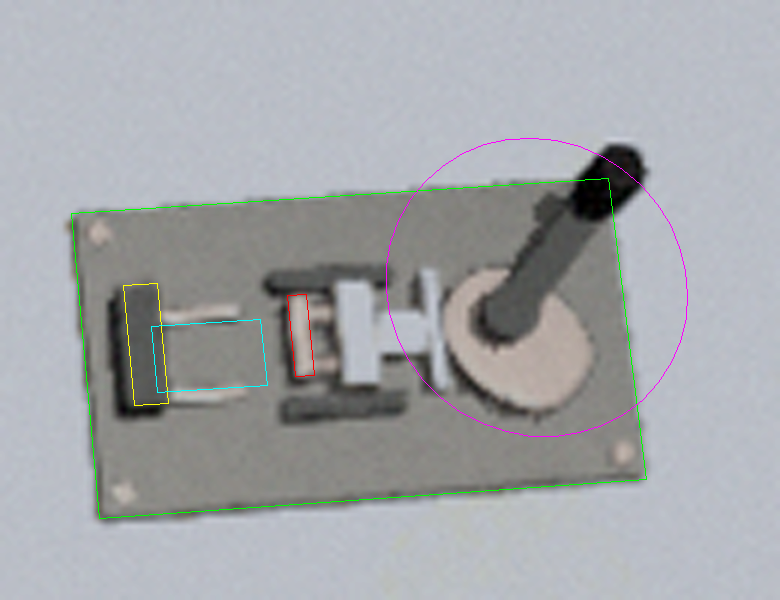

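View pics/ov_scene.png

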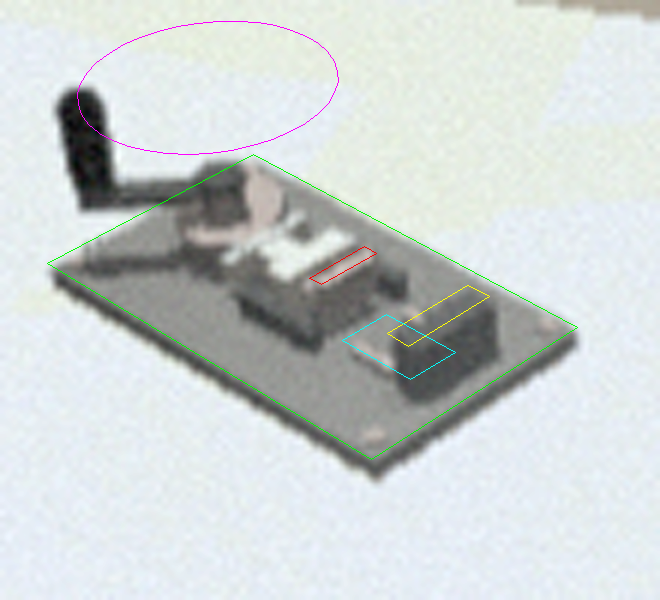

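```bash
cat >> h.py <<'E'
def plan(wps,start=None):
    """wps: list of (x,y,z,yaw of tool y in deg or None); tool down. prints call numbers from successive reached poses"""
    s=arm.read_state(); p=s['position']; Rm=R.from_quat(s['ee_rot'])
    for x,y,z,yaw in wps:
        c=np.radians(yaw); yv=np.array([np.cos(c),np.sin(c),0]); zv=np.array([0,0,-1.]); T=R.from_matrix(np.c_[np.cross(yv,zv),yv,zv])
        sh=Rm.inv().apply(np.array([x,y,z])-p)/250; w=(Rm.inv()*T).as_rotvec()/np.pi
        print([x,y,z,yaw],sh.round(3).tolist(),w.round(3).tolist(), 'rows',round(max(np.linalg.norm(sh)*5,np.linalg.norm(w)*180/8.59),1))
        p=np.array([x,y,z]); Rm=T
E
python3 - <<'E'
from h import *
plan([(320,-420,200,148),(460,-220,200,184),(480,0,200,220),(466,210,200,244.4),(467,253,100,244.4)])
E
```

```text
[320, -420, 200, 148] [-0.695, 0.505, -0.024] [0.0, 0.0, -0.222] rows 4.6
[460, -220, 200, 184] [-0.975, -0.051, 0.0] [-0.0, 0.0, -0.2] rows 4.9
[480, 0, 200, 220] [-0.872, -0.141, 0.0] [0.0, 0.0, -0.2] rows 4.4
[466, 210, 200, 244.4] [-0.679, -0.497, 0.0] [0.0, 0.0, -0.136] rows 4.2
[467, 253, 100, 244.4] [-0.071, -0.157, 0.4] [0.0, 0.0, 0.0] rows 2.2
```

arm_command(
  rows=[
    [[-0.139, 0.101, -0.005], [0, 0, -0.044]],
    [[-0.278, 0.202, -0.01], [0, 0, -0.089]],
    [[-0.417, 0.303, -0.014], [0, 0, -0.133]],
    [[-0.556, 0.404, -0.019], [0, 0, -0.178]],
    [[-0.695, 0.505, -0.024], [0, 0, -0.222]],
  ],
  grip=0.35,
)

```text
clock: 1.5
position: [320.8, -418.7, 200.4]
ee_rot: [-0.488, 0.873, -0.0, 0.0]
contact_force: [0.7, -0.4, 0.6]
gripper_width: 30.1
grasp_force: 0.0
```

arm_command(
  rows=[
    [[-0.195, -0.01, 0], [0, 0, -0.04]],
    [[-0.39, -0.02, 0], [0, 0, -0.08]],
    [[-0.585, -0.03, 0], [0, 0, -0.12]],
    [[-0.78, -0.041, 0], [0, 0, -0.16]],
    [[-0.975, -0.051, 0], [0, 0, -0.2]],
  ],
)

```text
clock: 2.0
position: [460.8, -218.2, 200.6]
ee_rot: [0.734, -0.68, 0.0, -0.0]
contact_force: [0.9, -0.4, -0.0]
gripper_width: 30.0
grasp_force: 0.0
```

arm_command(
  rows=[
    [[-0.174, -0.028, 0], [0, 0, -0.04]],
    [[-0.349, -0.056, 0], [0, 0, -0.08]],
    [[-0.523, -0.085, 0], [0, 0, -0.12]],
    [[-0.698, -0.113, 0], [0, 0, -0.16]],
    [[-0.872, -0.141, 0], [0, 0, -0.2]],
  ],
)

```text
clock: 2.5
position: [479.5, 1.8, 200.5]
ee_rot: [0.908, -0.42, 0.0, -0.0]
contact_force: [1.0, 0.6, 0.5]
gripper_width: 29.8
grasp_force: 0.0
```

arm_command(
  rows=[
    [[-0.136, -0.1, 0], [0, 0, -0.027]],
    [[-0.272, -0.2, 0], [0, 0, -0.054]],
    [[-0.408, -0.3, 0], [0, 0, -0.082]],
    [[-0.679, -0.497, 0], [0, 0, -0.136]],
    [[-0.679, -0.497, 0], [0, 0, -0.136]],
  ],
)

```text
clock: 3.0
position: [465.2, 212.6, 200.4]
ee_rot: [0.976, -0.218, 0.0, -0.0]
contact_force: [1.6, -0.1, 0.4]
gripper_width: 29.8
grasp_force: 0.0
```

```bash
python3 - <<'E'
from h import *
s=arm.read_state(); print(s['clock'],s['position'],s['ee_rot'],s['joints'].round(2),s['gripper_width'],s['contact_force'])
plan([(466,251.5,90,244.4),(466,251.5,11,244.4)])
E
```

```text
3.0 [465.1801063  212.5536853  200.42550254] [ 9.75922851e-01 -2.18115254e-01  3.49371638e-04 -4.49285914e-04] [ 0.75  0.19 -0.26  0.   -1.13  0.38] 29.847025909758415 [ 1.60001998 -0.05527378  0.43450484]
[466, 251.5, 90, 244.4] [-0.064, -0.142, 0.442] [-0.0, -0.0, 0.002] rows 2.3
[466, 251.5, 11, 244.4] [0.0, 0.0, 0.316] [0.0, 0.0, 0.0] rows 1.6
```

arm_command(
  rows=[
    [[-0.032, -0.071, 0.22], [0, 0, 0.002]],
    [[-0.064, -0.142, 0.442], [0, 0, 0.002]],
    [[-0.064, -0.142, 0.442], [0, 0, 0.002]],
    [[-0.064, -0.142, 0.442], [0, 0, 0.002]],
  ],
)

```text
clock: 3.4
position: [464.6, 248.1, 86.7]
ee_rot: [0.975, -0.223, -0.002, 0.003]
contact_force: [-0.7, 0.3, -0.0]
gripper_width: 29.9
grasp_force: 0.0
```

```bash
python3 - <<'E'
from h import *
im0=cv2.imread('pics/scene0.png')
print(proj('scene',[[466,252.5,38]]))
im,d=arm.get_image('scene'); z=cv2.resize(im[150:280,280:410],None,fx=4.5,fy=4.5,interpolation=2); z=cv2.convertScaleAbs(z,alpha=1.4)
z0=im0
e=np.radians(64.4); t=np.array([np.cos(e),np.sin(e)]); l=np.array([t[1],-t[0]])
for zz in(0,38):
    pts=[np.r_[np.array([466,252.5])+a*t*10+b*l*20,zz] for a,b in((1,1),(1,-1),(-1,-1),(-1,1))]
    p=((proj('scene',pts)-[280,150]+.5)*4.5).astype(np.int32); cv2.polylines(z,[p],True,(255,255,0),1)
cv2.imwrite('pics/v4.png',z); s=arm.read_state(); print(s['position'])
plan([(466,251.8,50,244.4),(466,251.8,11,244.4)])
E
```

```text
[[335.87181077 229.04202896]]
[466.00541972 248.62603494  88.85537235]
[466, 251.8, 50, 244.4] [-0.005, -0.012, 0.155] [0.001, 0.0, -0.001] rows 0.8
[466, 251.8, 11, 244.4] [0.0, 0.0, 0.156] [0.0, 0.0, 0.0] rows 0.8
```

View pics/v4.png

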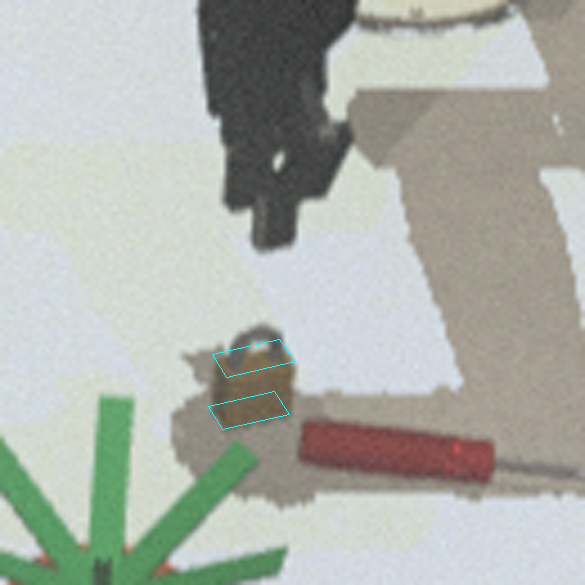

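arm_command(
  rows=[
    [[-0.005, -0.012, 0.08], [0, 0, 0]],
    [[-0.005, -0.012, 0.155], [0, 0, 0]],
    [[-0.005, -0.012, 0.24], [0, 0, 0]],
    [[-0.005, -0.012, 0.311], [0, 0, 0]],
    [[-0.005, -0.012, 0.311], [0, 0, 0]],
  ],
)

```text
clock: 3.95
position: [466.4, 251.2, 11.7]
ee_rot: [0.975, -0.224, -0.0, 0.001]
contact_force: [-0.9, 1.0, 0.3]
gripper_width: 30.0
grasp_force: 0.0
```

arm_command(
  rows=[
    [[0, 0, 0], [0, 0, 0]],
    [[0, 0, 0], [0, 0, 0]],
    [[0, 0, 0], [0, 0, 0]],
    [[0, 0, 0], [0, 0, 0]],
    [[0, 0, 0], [0, 0, 0]],
  ],
  grip=0,
)

```text
clock: 4.45
position: [468.1, 253.3, 13.9]
ee_rot: [0.975, -0.223, 0.002, -0.002]
contact_force: [0.3, -0.3, 7.2]
gripper_width: 5.3
grasp_force: 60.5
```

```bash
python3 - <<'E'
from h import *
s=arm.read_state(); print(s['position'],s['gripper_width'],s['grasp_force'],s['contact_force'])
c=arm.spot_in
plan([(466,253,120,244.4),(480,60,120,224.7),V.w(0,18,120).tolist()+[184.7]])
E
```

```text
[468.1177033  253.25695696  13.91580736] 5.3391260914804715 60.51791276782751 [ 0.28615046 -0.25308286  7.20451369]
[466, 253, 120, 244.4] [-0.006, 0.003, -0.424] [-0.001, -0.001, -0.001] rows 2.1
[480, 60, 120, 224.7] [0.384, 0.672, 0.0] [0.0, 0.0, 0.109] rows 3.9
[555.8251068446592, -67.46052703727534, 120.0, 184.7] [0.576, 0.143, 0.0] [0.0, 0.0, 0.222] rows 4.7
```

```bash
python3 - <<'E'
from h import *
im,d=arm.get_image('scene'); z=cv2.resize(im[165:265,280:400],None,fx=6,fy=6,interpolation=2); z=cv2.convertScaleAbs(z,alpha=1.5)
im2,d2=arm.get_image('top'); cv2.imwrite('pics/t5.png',im2); z2=cv2.resize(im2[220:300,150:250],None,fx=6,fy=6,interpolation=2)
cv2.imwrite('pics/v5.png',cv2.resize(np.vstack([z,np.pad(cv2.convertScaleAbs(z2,alpha=1.5),((0,0),(0,120),(0,0)))]),None,fx=.55,fy=.55,interpolation=3)) 
s=arm.read_state(); print(s['position'],s['gripper_width'],s['grasp_force'],s['contact_force'])
E
```

```text
[468.1432187  253.29483642  13.93166001] 5.154761726180049 60.52030574530363 [ 0.07185961 -0.8769581   6.7795126 ]
```

View pics/v5.png

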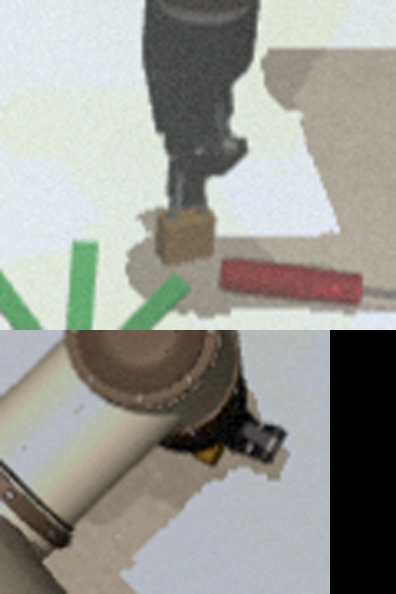

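```bash
python3 - <<'E'
from h import *
print(proj('scene',[[466,248.6,88.8],[466,248.6,92],[468,253.3,14],[468,253,38]]))
im,d=arm.get_image('scene')
for r in range(205,250,3):
    P=at_depth('scene',[[336,r]],d[r,336:337])[0]; print(r,im[r,336],P.round(0))
print(arm.read_state()['joints'], getattr(arm,'tcp_to_grasp',None),[a for a in dir(arm) if a[0]!='_'])
E
```

```text
[[336.06815431 211.94082848]
 [336.16033595 210.87889723]
 [334.92852487 236.99162865]
 [335.4913671  229.51018375]]
205 [51 53 50] [488. 264. 129.]
208 [52 53 54] [487. 263. 120.]
211 [49 52 50] [483. 261. 108.]
214 [55 56 54] [484. 263. 101.]
217 [53 54 53] [484. 264.  92.]
220 [55 57 54] [478. 260.  78.]
223 [49 49 49] [483. 264.  74.]
226 [48 50 44] [482. 265.  64.]
229 [60 75 86] [465. 252.  38.]
232 [62 82 94] [473. 259.  36.]
235 [55 71 80] [475. 261.  30.]
238 [58 72 82] [478. 264.  24.]
241 [53 68 78] [474. 262.  10.]
244 [83 94 98] [474. 263.   1.]
247 [ 93 100 105] [480. 269.  -1.]
[ 0.8014592   0.43253273 -0.44636029  0.00131674 -0.68734805  0.31861721] 18.700000000000003 ['IKError', 'camera_info', 'get_image', 'job_done', 'read_state', 'spot_in', 'tcp_to_grasp']
```

arm_command(
  rows=[
    [[0, 0, 0], [0, 0, 0]],
    [[0, 0, 0], [0, 0, 0]],
    [[0, 0, -0.1], [0, 0, 0]],
    [[0, 0, -0.25], [0, 0, 0]],
    [[0, 0, -0.25], [0, 0, 0]],
  ],
  grip=0.35,
)

```text
clock: 5.1
position: [469.2, 254.2, 78.8]
ee_rot: [0.975, -0.223, 0.003, -0.004]
contact_force: [0.3, 0.3, -0.4]
gripper_width: 29.5
grasp_force: 0.0
```

```bash
python3 - <<'E'
from h import *
im,d=arm.get_image('scene'); P=cloud('scene',d)
s=arm.read_state(); print(s['position'],s['gripper_width'],s['contact_force'],s['ee_rot'])
for r in range(170,250,3):
    c=slice(328,346); g=im[r,c].mean(1); dark=g<62
    if dark.sum(): print(r,dark.sum(),np.median(P[r,c][dark],0).round(0))
    else: print(r,0,np.median(P[r,c],0).round(0), im[r,336])
cv2.imwrite('pics/s6.png',cv2.convertScaleAbs(cv2.resize(im[150:260,280:400],(780,600*780//780),interpolation=2),alpha=1.5))
E
```

```text
[467.60230943 253.12305909  76.57963116] 29.960299868110905 [-1.07661471  0.50120728 -0.55842164] [ 0.97471926 -0.22341847  0.0013667  -0.00216186]
170 18 [488. 259. 222.]
173 18 [491. 262. 217.]
176 18 [490. 264. 210.]
179 18 [490. 263. 202.]
182 16 [486. 267. 196.]
185 16 [483. 267. 185.]
188 12 [488. 269. 181.]
191 12 [480. 251. 157.]
194 15 [489. 268. 164.]
197 15 [489. 269. 156.]
200 9 [486. 276. 147.]
203 6 [485. 279. 141.]
206 6 [486. 277. 132.]
209 0 [380. 178.   0.] [142 136 133]
212 0 [375. 180.  -1.] [150 155 149]
215 0 [383. 187.  -2.] [147 153 149]
218 0 [393. 196.  -0.] [149 153 149]
221 0 [403. 205.  -2.] [150 154 150]
224 0 [426. 227.   2.] [76 76 80]
227 0 [433. 231.  -1.] [127 134 132]
230 0 [466. 253.  37.] [58 77 89]
233 1 [485. 247.  33.]
236 1 [485. 245.  23.]
239 1 [489. 252.  19.]
242 0 [474. 263.   6.] [54 68 79]
245 0 [474. 264.  -1.] [ 91 101 104]
248 0 [482. 273.  -1.] [ 96 103 107]
```

View pics/s6.png

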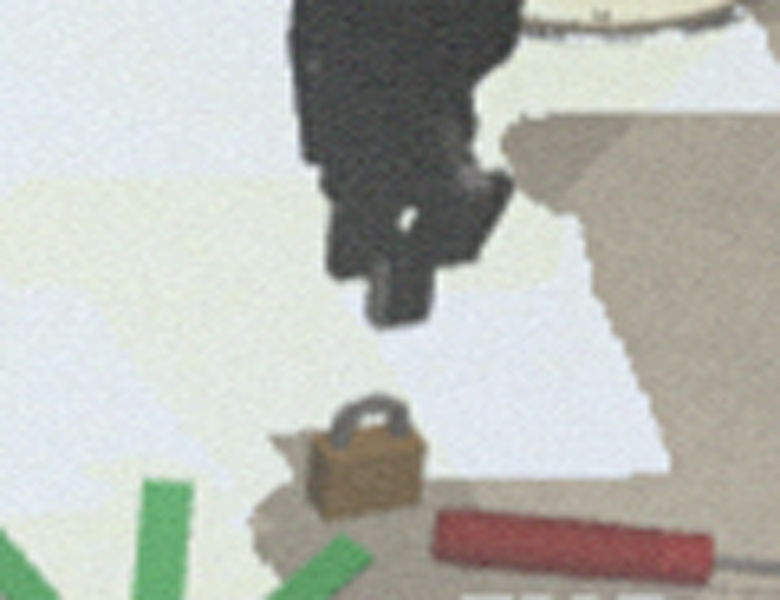

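```bash
python3 - <<'E'
from h import *
im,d=arm.get_image('scene'); P=cloud('scene',d)
def cen(im):
    h=cv2.cvtColor(im,cv2.COLOR_BGR2HSV); m=(h[...,0]>8)&(h[...,0]<30)&(h[...,1]>70); s=np.zeros_like(m); s[222:252,322:352]=m[222:252,322:352]; v,u=np.nonzero(s); return u.mean(),v.mean(),s.sum(),u.min(),u.max(),v.min(),v.max()
print(cen(cv2.imread('pics/scene0.png')),cen(im))
# near finger face: cluster of dark px in rows 199-208
r=slice(198,209); c=slice(330,352); m=im[r,c].mean(2)<75; Q=P[r,c][m]; v,u=np.nonzero(m); print('finger',np.median(Q,0),'cols',330+u.min(),330+u.max(), u.mean()+330)
t=np.array([np.cos(np.radians(64.4)),np.sin(np.radians(64.4))]); l=np.array([t[1],-t[0]])
s=arm.read_state(); dq=Q[:,:2]-s['position'][:2]; print('t,l medians',np.median(dq@t),np.median(dq@l), s['position'])
im2,d2=arm.get_image('top'); P2=cloud('top',d2); 
# padlock visible px in top
h=cv2.cvtColor(im2,cv2.COLOR_BGR2HSV); 
mm=(P2[...,2]>85)&(P2[...,2]<420)&(P2[...,0]>440)
for lo,hi in((100,130),(130,160),(160,200)):
    k=mm&(P2[...,2]>lo)&(P2[...,2]<hi)&(P2[...,1]>150)&(P2[...,1]<300); 
    if k.sum(): print(lo,k.sum(),np.median(P2[k],0).round(0),P2[k].min(0).round(0),P2[k].max(0).round(0))
E
```

```text
(np.float64(336.32142857142856), np.float64(232.1904761904762), np.int64(84), np.int64(328), np.int64(344), np.int64(228), np.int64(243)) (np.float64(336.5562130177515), np.float64(235.74556213017752), np.int64(169), np.int64(328), np.int64(344), np.int64(228), np.int64(244))
finger [485.0018011  274.63388848 136.37915363] cols 331 349 340.155737704918
t,l medians 27.706923248178004 8.1062187423977 [466.42567565 252.16412369  74.91891435]
100 79 [683. 290. 122.] [449. 228. 109.] [741. 300. 130.]
130 52 [678. 276. 133.] [444. 227. 130.] [745. 299. 157.]
160 34 [446. 223. 170.] [440. 208. 161.] [460. 237. 190.]
```

```bash
python3 - <<'E'
from h import *
t=np.array([np.cos(np.radians(64.4)),np.sin(np.radians(64.4))]); l=np.array([t[1],-t[0]])
s=arm.read_state(); c=s['position'][:2]; print(s['position'])
for zz in(118,122,126,130): 
    print(zz,[proj('scene',[np.r_[c+a*t+b*l,zz]])[0].round(1).tolist() for a in(15,29) for b in(-11,11)])
plan([(466,252.5,20,244.4),(466,252.5,-20,244.4),(466,252.5,-36,244.4)])
E
```

```text
[465.83376232 251.59604604  73.93508048]
118 [[345.0, 205.4], [336.2, 207.3], [347.6, 208.9], [338.7, 210.8]]
122 [[345.1, 204.0], [336.4, 205.9], [347.7, 207.5], [338.9, 209.5]]
126 [[345.3, 202.6], [336.5, 204.5], [347.9, 206.2], [339.0, 208.1]]
130 [[345.4, 201.3], [336.6, 203.1], [348.0, 204.8], [339.1, 206.7]]
[466, 252.5, 20, 244.4] [-0.001, -0.004, 0.216] [0.0, 0.0, -0.001] rows 1.1
[466, 252.5, -20, 244.4] [0.0, 0.0, 0.16] [0.0, 0.0, 0.0] rows 0.8
[466, 252.5, -36, 244.4] [0.0, 0.0, 0.064] [0.0, 0.0, 0.0] rows 0.3
```

arm_command(
  rows=[
    [[0, -0.003, 0.1], [0, 0, 0]],
    [[0, -0.003, 0.2], [0, 0, 0]],
    [[0, -0.003, 0.28], [0, 0, 0]],
    [[0, -0.003, 0.35], [0, 0, 0]],
    [[0, -0.003, 0.35], [0, 0, 0]],
  ],
)

```text
clock: 5.75
position: [464.5, 250.5, -16.6]
ee_rot: [0.975, -0.224, -0.002, 0.003]
contact_force: [-0.6, -0.1, -0.0]
gripper_width: 29.8
grasp_force: 0.0
```

```bash
python3 - <<'E'
from h import *
s=arm.read_state(); print(s['position'],s['contact_force'],s['wrist_torque'])
plan([(466,252.5,-31,244.4)])
E
```

```text
[464.49622263 250.52953014 -16.64639545] [-0.6499072  -0.11277558 -0.04947211] [-0.08769934  0.08010088  0.03309777]
[466, 252.5, -31, 244.4] [0.002, -0.01, 0.057] [0.002, 0.001, -0.001] rows 0.3
```

arm_command(
  rows=[
    [[0, 0, 0.03], [0, 0, 0]],
    [[0, 0, 0.065], [0, 0, 0]],
    [[0, 0, 0.065], [0, 0, 0]],
  ],
)

```text
clock: 6.05
position: [466.1, 252.1, -30.3]
ee_rot: [0.975, -0.224, -0.001, 0.001]
contact_force: [0.4, 0.1, 1.0]
gripper_width: 29.7
grasp_force: 0.0
```

arm_command(
  rows=[
    [[0, 0, 0], [0, 0, 0]],
    [[0, 0, 0], [0, 0, 0]],
    [[0, 0, 0], [0, 0, 0]],
    [[0, 0, 0], [0, 0, 0]],
    [[0, 0, 0], [0, 0, 0]],
  ],
  grip=0,
)

```text
clock: 6.55
position: [466.8, 252.7, -29.2]
ee_rot: [0.975, -0.223, 0.0, -0.0]
contact_force: [-0.5, 0.2, 0.8]
gripper_width: 19.5
grasp_force: 59.2
```

```bash
python3 - <<'E'
from h import *
plan([(467,253,60,244.4),(500,90,60,214.7),V.w(0,18,60).tolist()+[184.7]])
E
```

```text
[467, 253, 60, 244.4] [0.0, -0.002, -0.357] [-0.0, -0.0, -0.001] rows 1.8
[500, 90, 60, 214.7] [0.401, 0.531, 0.0] [0.0, 0.0, 0.165] rows 3.5
[555.8251068446592, -67.46052703727534, 60.0, 184.7] [0.645, 0.175, 0.0] [0.0, 0.0, 0.167] rows 3.5
```

arm_command(
  rows=[
    [[0, 0, -0.05], [0, 0, 0]],
    [[0, 0, -0.15], [0, 0, 0]],
    [[0, 0, -0.27], [0, 0, 0]],
    [[0, 0, -0.36], [0, 0, 0]],
    [[0, 0, -0.36], [0, 0, 0]],
  ],
)

```text
clock: 7.05
position: [469.1, 254.5, 64.8]
ee_rot: [0.975, -0.223, 0.003, -0.004]
contact_force: [0.3, 1.5, -2.0]
gripper_width: 19.2
grasp_force: 59.2
```

arm_command(
  rows=[
    [[0.08, 0.106, 0], [0, 0, 0.033]],
    [[0.16, 0.212, 0], [0, 0, 0.066]],
    [[0.24, 0.319, 0], [0, 0, 0.099]],
    [[0.32, 0.425, 0], [0, 0, 0.132]],
    [[0.401, 0.531, 0], [0, 0, 0.165]],
  ],
)

```text
clock: 7.55
position: [498.5, 88.0, 59.9]
ee_rot: [0.884, -0.468, -0.001, 0.001]
contact_force: [0.4, -0.4, -2.4]
gripper_width: 18.9
grasp_force: 59.2
```

arm_command(
  rows=[
    [[0.129, 0.035, 0], [0, 0, 0.033]],
    [[0.258, 0.07, 0], [0, 0, 0.067]],
    [[0.387, 0.105, 0], [0, 0, 0.1]],
    [[0.55, 0.15, 0], [0, 0, 0.143]],
    [[0.645, 0.175, 0], [0, 0, 0.167]],
  ],
)

```text
clock: 8.05
position: [554.2, -70.6, 59.7]
ee_rot: [0.732, -0.682, -0.001, 0.001]
contact_force: [-0.1, 1.1, -2.0]
gripper_width: 19.1
grasp_force: 59.2
```

arm_command(
  rows=[
    [[0, 0, 0], [0, 0, 0]],
    [[0, 0, 0], [0, 0, 0]],
    [[0, 0, 0], [0, 0, 0]],
    [[0, 0, 0], [0, 0, 0]],
  ],
)

```text
clock: 8.45
position: [554.0, -67.3, 60.5]
ee_rot: [0.734, -0.679, -0.0, 0.0]
contact_force: [-0.3, 0.0, -3.3]
gripper_width: 18.9
grasp_force: 59.2
```

```bash
python3 - <<'E'
from h import *
s=arm.read_state(); print(s['clock'],s['position'],s['contact_force'],s['gripper_width'],s['joints'].round(2))
out=[]
for n,(u0,v0,w,h) in(('top',(310,160,130,100)),('scene',(170,140,110,100))):
    im,d=arm.get_image(n); np.save(n+'7.npy',d); cv2.imwrite(f'pics/{n}7.png',im)
    z=cv2.convertScaleAbs(cv2.resize(im[v0:v0+h,u0:u0+w],None,fx=5,fy=5,interpolation=2),alpha=1.5)
    for zz,c in((89,(255,255,0)),(127,(0,255,255)),(12,(0,255,0))):
        p0=s['position']; e=V.a
        if zz==12: pts=[V.w(a*14,18+b*20,12) for a,b in((1,1),(1,-1),(-1,-1),(-1,1))]
        else: pts=[[p0[0]+a*10*np.cos(e)-b*20*np.sin(e),p0[1]+a*10*np.sin(e)+b*20*np.cos(e),zz] for a,b in((1,1),(1,-1),(-1,-1),(-1,1))]
        cv2.polylines(z,[((proj(n,pts)-[u0,v0]+.5)*5).astype(np.int32)],True,c,1)
    out.append(cv2.resize(z,(int(400*z.shape[1]/z.shape[0]),400)) if 0 else z)
w=max(o.shape[1] for o in out)
cv2.imwrite('pics/v7.png',out[1])
plan([V.w(0,18,10).tolist()+[184.7]])
E
```

```text
8.45 [554.00129705 -67.27234403  60.50090834] [-0.32624647  0.04837402 -3.27231562] 18.91034475375723 [ 0.17  0.41 -0.33 -0.   -0.83 -0.09]
[555.8251068446592, -67.46052703727534, 10.0, 184.7] [0.001, -0.006, 0.203] [-0.0, 0.0, -0.001] rows 1.0
```

View pics/v7.png

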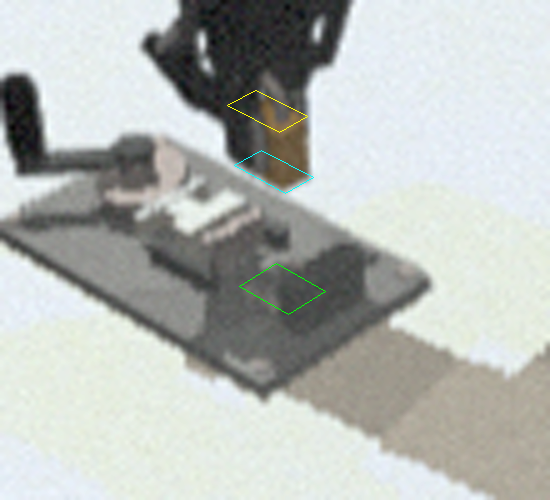

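arm_command(
  rows=[
    [[0.001, -0.006, 0.08], [0, 0, 0]],
    [[0.001, -0.006, 0.16], [0, 0, 0]],
    [[0.001, -0.006, 0.24], [0, 0, 0]],
    [[0.001, -0.006, 0.26], [0, 0, 0]],
    [[0.001, -0.006, 0.26], [0, 0, 0]],
  ],
)

```text
clock: 9.05
position: [555.5, -68.0, -4.9]
ee_rot: [0.734, -0.679, -0.0, 0.001]
contact_force: [0.5, -0.5, -1.4]
gripper_width: 18.8
grasp_force: 59.2
```

arm_command(
  rows=[
    [[0, 0, 0], [0, 0, 0]],
    [[0, 0, 0], [0, 0, 0]],
    [[0, 0, 0], [0, 0, 0]],
  ],
)

```text
clock: 9.35
position: [556.6, -68.2, -3.4]
ee_rot: [0.734, -0.679, 0.001, -0.001]
contact_force: [0.7, 0.2, -2.0]
gripper_width: 19.1
grasp_force: 59.2
```

```bash
python3 - <<'E'
from h import *
s=arm.read_state(); print(s['clock'],s['position'],s['contact_force'],s['gripper_width'])
plan([V.w(0,18,-16).tolist()+[184.7]])
E
```

```text
9.35 [556.6309682  -68.19435759  -3.39362134] [ 0.73306635  0.15725577 -2.01771188] 19.12443950858451
[555.8251068446592, -67.46052703727534, -16.0, 184.7] [-0.003, 0.003, 0.05] [-0.001, 0.0, -0.002] rows 0.3
```

arm_command(
  rows=[
    [[0, 0.001, 0.015], [0, 0, 0]],
    [[0, 0.001, 0.03], [0, 0, 0]],
    [[0, 0.001, 0.04], [0, 0, 0]],
    [[0, 0.001, 0.048], [0, 0, 0]],
    [[0, 0.001, 0.048], [0, 0, 0]],
  ],
)

```text
clock: 9.85
position: [555.4, -68.4, -16.9]
ee_rot: [0.734, -0.679, -0.0, 0.0]
contact_force: [-0.2, 0.2, -1.7]
gripper_width: 19.4
grasp_force: 59.2
```

arm_command(
  rows=[
    [[0, 0, 0], [0, 0, 0]],
    [[0, 0, 0], [0, 0, 0]],
  ],
)

```text
clock: 10.05
position: [555.8, -68.3, -16.3]
ee_rot: [0.734, -0.679, 0.0, -0.0]
contact_force: [-0.1, 0.8, -1.0]
gripper_width: 18.9
grasp_force: 59.2
```

arm_command(
  rows=[
    [[0, 0, 0.004], [0, 0, 0]],
    [[0, 0, 0.006], [0, 0, 0]],
    [[0, 0, 0.006], [0, 0, 0]],
    [[0, 0, 0.006], [0, 0, 0]],
  ],
)

```text
clock: 10.45
position: [556.0, -68.3, -17.2]
ee_rot: [0.734, -0.679, 0.0, -0.0]
contact_force: [-2.5, 0.6, 5.8]
gripper_width: 19.2
grasp_force: 60.1
```

```bash
python3 - <<'E'
from h import *
s=arm.read_state(); print(s['position'],s['contact_force'])
for n in ('scene','top'):
    im,d=arm.get_image(n); P=cloud(n,d); h=cv2.cvtColor(im,cv2.COLOR_BGR2HSV)
    c=proj(n,[V.w(0,18,35)])[0].astype(int); m=np.zeros(d.shape,bool); m[c[1]-14:c[1]+15,c[0]-14:c[0]+15]=1
    m&=(h[...,0]>8)&(h[...,0]<32)&(h[...,1]>75); Q=P[m]; print(n,c,m.sum())
    if m.sum(): print(np.percentile(Q,[5,50,95],axis=0).round(0)); v,u=np.nonzero(m); print(u.min(),u.max(),v.min(),v.max())
E
```

```text
[555.98119669 -68.28239736 -17.18246263] [-2.46159507  0.64746104  5.7701323 ]
scene [225 190] 44
[[548. -74.  39.]
 [560. -50.  48.]
 [567. -45.  51.]]
224 231 184 194
top [345 216] 115
[[515. -65.  23.]
 [531. -52. 158.]
 [559. -41. 279.]]
337 359 209 224
```

arm_command(
  rows=[
    [[0, 0, 0], [0, 0, 0]],
    [[0, 0, 0], [0, 0, 0]],
    [[0, 0, 0], [0, 0, 0]],
  ],
  grip=0.35,
)

```text
clock: 10.85
position: [555.7, -68.4, -18.1]
ee_rot: [0.734, -0.679, -0.0, 0.0]
contact_force: [0.0, -0.0, 0.2]
gripper_width: 29.9
grasp_force: 0.0
```

arm_command(
  rows=[
    [[0, 0, -0.08], [0, 0, 0]],
    [[0, 0, -0.2], [0, 0, 0]],
    [[0, 0, -0.4], [0, 0, 0]],
    [[0, 0, -0.55], [0, 0, 0]],
    [[0, 0, -0.55], [0, 0, 0]],
  ],
)

```text
clock: 11.35
position: [560.0, -68.2, 125.8]
ee_rot: [0.734, -0.679, 0.005, -0.005]
contact_force: [0.3, -0.8, 0.5]
gripper_width: 29.9
grasp_force: 0.0
```

```bash
python3 - <<'E'
from h import *
s=arm.read_state(); print(s['clock'],s['position'],s['contact_force'],s['gripper_width'],s['joints'].round(2))
# padlock fit in scene by edges of hue mask; brass
im,d=arm.get_image('scene'); cv2.imwrite('pics/scene8.png',im); P=cloud('scene',d); h=cv2.cvtColor(im,cv2.COLOR_BGR2HSV)
c=proj('scene',[V.w(0,18,30)])[0].astype(int); m=np.zeros(d.shape,bool); m[c[1]-14:c[1]+15,c[0]-14:c[0]+15]=1
m&=(h[...,0]>8)&(h[...,0]<32)&(h[...,1]>75); Q=P[m]; print(m.sum(),np.percentile(Q,[5,50,95],axis=0).round(0))
u0,v0,w,hh=165,135,110,100
z=cv2.convertScaleAbs(cv2.resize(im[v0:v0+hh,u0:u0+w],None,fx=6,fy=6,interpolation=2),alpha=1.5)
for zz,cc in((12,(0,255,0)),(50,(0,255,255))):
    pts=[V.w(a*10,18+b*20,zz) for a,b in((1,1),(1,-1),(-1,-1),(-1,1))]
    cv2.polylines(z,[((proj('scene',pts)-[u0,v0]+.5)*6).astype(np.int32)],True,cc,1)
for t in np.linspace(-.8,-.4,5):
    sh=V.w(0,-100,106); p=((proj('scene',[sh+[60*np.cos(t),60*np.sin(t),0]])[0]-[u0,v0]+.5)*6).astype(int); cv2.circle(z,p.tolist(),2,(255,0,255),-1)
cv2.imwrite('pics/v8.png',z)
E
```

```text
11.35 [560.02724171 -68.20881362 125.82693358] [ 0.26422373 -0.76758588  0.45154776] 29.923368203494142 [ 0.17  0.33 -0.25  0.   -0.97 -0.09]
111 [[552. -82.  21.]
 [566. -67.  45.]
 [570. -46.  50.]]
```

View pics/v8.png

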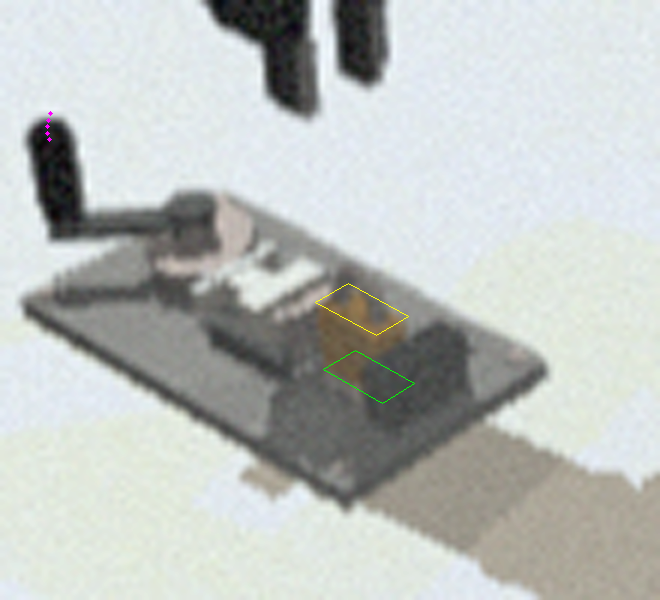

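```bash
python3 - <<'E'
from h import *
s=arm.read_state(); print(s['position'],s['clock'])
plan([(585,-145,110,210),(614.8,-219.6,100,235),(614.8,-219.6,23,235)])
E
```

```text
[557.69484022 -68.10225445 122.59596008] 11.4
[585, -145, 110, 210] [0.315, -0.085, 0.051] [-0.002, -0.0, -0.142] rows 3.0
[614.8, -219.6, 100, 235] [0.318, 0.046, 0.04] [0.0, 0.0, -0.139] rows 2.9
[614.8, -219.6, 23, 235] [0.0, 0.0, 0.308] [0.0, 0.0, 0.0] rows 1.5
```

arm_command(
  rows=[
    [[0.105, -0.028, 0.017], [0, 0, -0.047]],
    [[0.21, -0.057, 0.034], [0, 0, -0.095]],
    [[0.315, -0.085, 0.051], [0, 0, -0.142]],
    [[0.315, -0.085, 0.051], [0, 0, -0.142]],
  ],
  grip=0.47,
)

```text
clock: 11.8
position: [582.1, -147.4, 103.9]
ee_rot: [0.865, -0.501, -0.002, 0.001]
contact_force: [0.1, 0.1, 0.0]
gripper_width: 40.4
grasp_force: 0.0
```

arm_command(
  rows=[
    [[0.105, 0.015, 0.013], [0, 0, -0.047]],
    [[0.21, 0.03, 0.026], [0, 0, -0.093]],
    [[0.318, 0.046, 0.04], [0, 0, -0.139]],
    [[0.318, 0.046, 0.04], [0, 0, -0.139]],
    [[0.318, 0.046, 0.04], [0, 0, -0.139]],
  ],
)

```text
clock: 12.3
position: [611.6, -219.5, 95.2]
ee_rot: [0.953, -0.302, -0.002, 0.0]
contact_force: [-0.4, 0.5, -1.0]
gripper_width: 40.3
grasp_force: 0.0
```

arm_command(
  rows=[
    [[0, 0, 0], [0, 0, 0]],
    [[0, 0, 0], [0, 0, 0]],
    [[0, 0, 0], [0, 0, 0]],
    [[0, 0, 0], [0, 0, 0]],
  ],
)

```text
clock: 12.7
position: [612.8, -219.2, 97.2]
ee_rot: [0.954, -0.301, 0.0, -0.0]
contact_force: [0.7, -0.1, -0.1]
gripper_width: 40.1
grasp_force: 0.0
```

```bash
python3 - <<'E'
from h import *
s=arm.read_state(); print(s['position'],s['clock'],s['gripper_width'],s['joints'].round(2))
im,d=arm.get_image('scene'); g=im.mean(2); P=cloud('scene',d)
# grip check: dark px near the grip, height 60..112
c=proj('scene',[[614.8,-219.6,95]])[0].astype(int); print(c)
r=slice(c[1]-8,c[1]+12); q=slice(c[0]-9,c[0]+10); m=g[r,q]<45; Q=P[r,q][m]; Q=Q[(Q[:,2]>60)&(Q[:,2]<115)]; print(len(Q),np.median(Q,0).round(1),Q[:,2].max())
plan([(614.8,-219.6,60,235),(614.8,-219.6,23,235)])
E
```

```text
[ 612.75111634 -219.23159709   97.18542225] 12.7 40.13231207295969 [-0.1   0.5  -0.05 -0.   -1.01  1.06]
[172 158]
86 [ 618.3 -211.4   89.9] 106.9664530315124
[614.8, -219.6, 60, 235] [0.007, -0.004, 0.149] [-0.0, -0.0, 0.0] rows 0.7
[614.8, -219.6, 23, 235] [0.0, 0.0, 0.148] [0.0, 0.0, 0.0] rows 0.7
```

arm_command(
  rows=[
    [[0.007, -0.003, 0.05], [0, 0, 0]],
    [[0.007, -0.003, 0.1], [0, 0, 0]],
    [[0.007, -0.003, 0.15], [0, 0, 0]],
    [[0.007, -0.003, 0.15], [0, 0, 0]],
    [[0.007, -0.003, 0.15], [0, 0, 0]],
  ],
)

```text
clock: 13.25
position: [614.2, -220.3, 58.4]
ee_rot: [0.954, -0.301, -0.001, 0.0]
contact_force: [1.1, -1.3, -1.4]
gripper_width: 40.3
grasp_force: 0.0
```

arm_command(
  rows=[
    [[0, 0, 0.03], [0, 0, 0]],
    [[0, 0, 0.06], [0, 0, 0]],
    [[0, 0, 0.1], [0, 0, 0]],
    [[0, 0, 0.14], [0, 0, 0]],
    [[0, 0, 0.14], [0, 0, 0]],
  ],
)

```text
clock: 13.75
position: [613.0, -219.9, 22.0]
ee_rot: [0.954, -0.301, -0.002, 0.0]
contact_force: [-0.1, -0.2, -0.3]
gripper_width: 40.4
grasp_force: 0.0
```

arm_command(
  rows=[
    [[0, 0, 0], [0, 0, 0]],
    [[0, 0, 0], [0, 0, 0]],
    [[0, 0, 0], [0, 0, 0]],
    [[0, 0, 0], [0, 0, 0]],
  ],
  grip=0.306,
)

```text
clock: 14.15
position: [614.8, -220.3, 24.8]
ee_rot: [0.954, -0.301, 0.0, -0.0]
contact_force: [1.1, -0.2, -0.9]
gripper_width: 26.0
grasp_force: 0.0
```

```bash
python3 - <<'E'
from h import *
s=arm.read_state(); print(s['position'],s['clock'],s['gripper_width'],s['contact_force'],s['grasp_force'])
E
```

```text
[ 614.83475432 -220.27798816   24.83119246] 14.15 26.01251492703043 [ 1.11610616 -0.1995745  -0.90912755] 0.0
```

arm_command(
  rows=[
    [[-0.0003, 0.012, 0], [0, 0, 0.0159]],
    [[-0.0012, 0.024, 0], [0, 0, 0.0318]],
    [[-0.0027, 0.0359, 0], [0, 0, 0.0477]],
    [[-0.0048, 0.0477, 0], [0, 0, 0.0637]],
    [[-0.0075, 0.0594, 0], [0, 0, 0.0796]],
  ],
)

```text
clock: 14.65
position: [605.1, -231.1, 24.7]
ee_rot: [0.908, -0.418, 0.001, -0.0]
contact_force: [-0.5, 0.8, -0.9]
gripper_width: 26.5
grasp_force: 0.6
```

arm_command(
  rows=[
    [[-0.0003, 0.012, 0], [0, 0, 0.0159]],
    [[-0.0012, 0.024, 0], [0, 0, 0.0318]],
    [[-0.0027, 0.0359, 0], [0, 0, 0.0477]],
    [[-0.0048, 0.0477, 0], [0, 0, 0.0637]],
    [[-0.0075, 0.0594, 0], [0, 0, 0.0796]],
  ],
)

```text
clock: 15.15
position: [592.7, -239.4, 24.8]
ee_rot: [0.849, -0.528, 0.001, -0.0]
contact_force: [1.0, 1.2, -1.0]
gripper_width: 25.9
grasp_force: 0.6
```

```bash
cat >> h.py <<'E'
def st():
    s=arm.read_state(); p=s['position']; sh=V.w(0,-100,0)[:2]; dl=p[:2]-sh; Rm=R.from_quat(s['ee_rot'])
    print('t',s['clock'],'r',np.hypot(*dl).round(1),'th',np.arctan2(dl[1],dl[0]).round(3),'z',p[2].round(1),'Ftool',Rm.inv().apply(s['contact_force']).round(1),'w',s['gripper_width'].round(1),'g',round(float(s['grasp_force']),1))
E
python3 - <<'E'
from h import *
st(); im,d=arm.get_image('top'); cv2.imwrite('pics/t9.png',im); 
for q in('crank','crank_grip'):
    for n in('scene','top'):
        if n=='scene' : im2,_=arm.get_image('scene')
        r=arm.spot_in(n,q)[:2]; print(n,q,[(round(a['score'],2),np.round(a['position'])) for a in r])
print(proj('scene',[arm.read_state()['position']*[1,1,0]+[0,0,80]]))
E
```

```text
Traceback (most recent call last):
  File "h.py", line 35, in st
    print('t',s['clock'],'r',np.hypot(*dl).round(1),'th',np.arctan2(dl[1],dl[0]).round(3),'z',p[2].round(1),'Ftool',Rm.inv().apply(s['contact_force']).round(1),'w',s['gripper_width'].round(1),'g',round(float(s['grasp_force']),1))
                                                                                                                                                                    ^^^^^^^^^^^^^^^^^^^^^^^^
AttributeError: 'float' object has no attribute 'round'
```

arm_command(
  rows=[
    [[-0.0003, 0.012, 0], [0, 0, 0.0159]],
    [[-0.0012, 0.024, 0], [0, 0, 0.0318]],
    [[-0.0027, 0.0359, 0], [0, 0, 0.0477]],
    [[-0.0048, 0.0477, 0], [0, 0, 0.0637]],
    [[-0.0075, 0.0594, 0], [0, 0, 0.0796]],
  ],
)

```text
clock: 15.65
position: [578.9, -244.4, 24.8]
ee_rot: [0.777, -0.63, 0.001, -0.001]
contact_force: [1.7, 1.0, -1.5]
gripper_width: 25.9
grasp_force: 0.9
```

arm_command(
  rows=[
    [[-0.0003, 0.012, 0], [0, 0, 0.0159]],
    [[-0.0012, 0.024, 0], [0, 0, 0.0318]],
    [[-0.0027, 0.0359, 0], [0, 0, 0.0477]],
    [[-0.0048, 0.0477, 0], [0, 0, 0.0637]],
    [[-0.0075, 0.0594, 0], [0, 0, 0.0796]],
  ],
)

```text
clock: 16.15
position: [564.4, -245.8, 24.8]
ee_rot: [-0.692, 0.722, -0.001, 0.001]
contact_force: [3.5, -0.6, -1.3]
gripper_width: 26.0
grasp_force: 1.2
```

```bash
sed -i "s/s\['gripper_width'\].round(1)/round(float(s['gripper_width']),1)/" h.py
python3 - <<'E'
from h import *
st()
E
```

```text
t 16.15 r 60.8 th -1.589 z 24.8 Ftool [ 0.5 -3.5  1.3] w 26.0 g 1.2
```

arm_command(
  rows=[
    [[-0.0003, 0.012, 0], [0, 0, 0.0159]],
    [[-0.0012, 0.024, 0], [0, 0, 0.0318]],
    [[-0.0027, 0.0359, 0], [0, 0, 0.0477]],
    [[-0.0048, 0.0477, 0], [0, 0, 0.0637]],
    [[-0.0075, 0.0594, 0], [0, 0, 0.0796]],
  ],
)

```text
clock: 16.65
position: [549.8, -243.5, 24.8]
ee_rot: [-0.597, 0.803, -0.001, 0.001]
contact_force: [3.1, -1.3, -2.0]
gripper_width: 26.2
grasp_force: 1.5
```

arm_command(
  rows=[
    [[-0.0003, 0.012, 0], [0, 0, 0.0159]],
    [[-0.0012, 0.024, 0], [0, 0, 0.0318]],
    [[-0.0027, 0.0359, 0], [0, 0, 0.0477]],
    [[-0.0048, 0.0477, 0], [0, 0, 0.0637]],
    [[-0.0075, 0.0594, 0], [0, 0, 0.0796]],
  ],
)

```text
clock: 17.15
position: [536.5, -237.7, 24.8]
ee_rot: [-0.492, 0.871, -0.002, 0.002]
contact_force: [3.1, -1.5, -3.0]
gripper_width: 26.2
grasp_force: 1.9
```

```bash
python3 - <<'E'
from h import *
st()
E
```

```text
t 17.15 r 60.1 th -2.075 z 24.8 Ftool [-0.3 -3.4  3. ] w 26.2 g 1.9
```

arm_command(
  rows=[
    [[-0.0003, 0.012, 0], [0, 0, 0.0159]],
    [[-0.0012, 0.024, 0], [0, 0, 0.0318]],
    [[-0.0027, 0.0359, 0], [0, 0, 0.0477]],
    [[-0.0048, 0.0477, 0], [0, 0, 0.0637]],
    [[-0.0075, 0.0594, 0], [0, 0, 0.0796]],
  ],
)

```text
clock: 17.65
position: [527.7, -229.8, 25.2]
ee_rot: [-0.38, 0.925, -0.004, 0.004]
contact_force: [9.8, -11.0, -10.0]
gripper_width: 26.0
grasp_force: 7.4
```

arm_command(
  rows=[
    [[-0.0003, 0.012, 0], [0, 0, 0.0159]],
    [[-0.0012, 0.024, 0], [0, 0, 0.0318]],
    [[-0.0027, 0.0359, 0], [0, 0, 0.0477]],
    [[-0.0048, 0.0477, 0], [0, 0, 0.0637]],
    [[-0.0075, 0.0594, 0], [0, 0, 0.0796]],
  ],
)

```text
clock: 18.15
position: [518.9, -219.6, 25.2]
ee_rot: [-0.262, 0.965, -0.004, 0.005]
contact_force: [8.0, -15.5, -10.6]
gripper_width: 26.0
grasp_force: 8.8
```

```bash
python3 - <<'E'
from h import *
st()
E
```

```text
t 18.15 r 58.0 th -2.504 z 25.2 Ftool [  1.  -17.3  10.8] w 26.0 g 8.8
```

arm_command(
  rows=[
    [[-0.0003, 0.012, 0], [0, 0, 0.0159]],
    [[-0.0012, 0.024, 0], [0, 0, 0.0318]],
    [[-0.0027, 0.0359, 0], [0, 0, 0.0477]],
    [[-0.0027, 0.0359, 0], [0, 0, 0.0477]],
  ],
)

```text
clock: 18.55
position: [511.7, -210.1, 24.9]
ee_rot: [-0.189, 0.982, -0.002, 0.002]
contact_force: [2.4, -7.8, -3.0]
gripper_width: 26.2
grasp_force: 4.0
```

```bash
python3 - <<'E'
from h import *
st()
E
```

```text
t 18.55 r 59.4 th -2.706 z 24.9 Ftool [ 0.6 -8.2  3. ] w 26.2 g 4.0
```

arm_command(
  rows=[
    [[-0.0003, 0.012, 0], [0, 0, 0.0159]],
    [[-0.0012, 0.024, 0], [0, 0, 0.0318]],
    [[-0.0012, 0.024, 0], [0, 0, 0.0318]],
  ],
)

```text
clock: 18.85
position: [508.7, -203.7, 24.9]
ee_rot: [-0.139, 0.99, -0.001, 0.001]
contact_force: [1.6, -4.9, -1.5]
gripper_width: 26.0
grasp_force: 2.4
```

```bash
python3 - <<'E'
from h import *
st()
E
```

```text
t 18.85 r 59.8 th -2.825 z 24.9 Ftool [-0.2 -5.1  1.5] w 26.0 g 2.4
```

arm_command(
  rows=[
    [[-0.0003, 0.012, 0], [0, 0, 0.0159]],
    [[-0.0012, 0.024, 0], [0, 0, 0.0318]],
    [[-0.0012, 0.024, 0], [0, 0, 0.0318]],
  ],
)

```text
clock: 19.15
position: [506.7, -197.4, 24.8]
ee_rot: [-0.09, 0.996, -0.001, 0.001]
contact_force: [0.4, -2.6, 0.5]
gripper_width: 26.2
grasp_force: 1.3
```

```bash
python3 - <<'E'
from h import *
st()
E
```

```text
t 19.15 r 60.0 th -2.935 z 24.8 Ftool [ 0.  -2.6 -0.4] w 26.2 g 1.3
```

arm_command(
  rows=[
    [[-0.0003, 0.012, 0], [0, 0, 0.0159]],
    [[-0.0012, 0.024, 0], [0, 0, 0.0318]],
    [[-0.0012, 0.024, 0], [0, 0, 0.0318]],
  ],
)

```text
clock: 19.45
position: [505.7, -191.3, 24.8]
ee_rot: [-0.04, 0.999, -0.0, 0.0]
contact_force: [0.2, -2.9, 0.8]
gripper_width: 25.9
grasp_force: 1.5
```

```bash
python3 - <<'E'
from h import *
st()
E
```

```text
t 19.45 r 60.1 th -3.038 z 24.8 Ftool [ 0.1 -2.9 -0.8] w 25.9 g 1.5
```

arm_command(
  rows=[
    [[-0.0003, 0.012, 0], [0, 0, 0.0159]],
    [[-0.0006, 0.0168, 0], [0, 0, 0.0223]],
    [[-0.0006, 0.0168, 0], [0, 0, 0.0223]],
    [[-0.0006, 0.0168, 0], [0, 0, 0.0223]],
  ],
)

```text
clock: 19.85
position: [505.6, -186.8, 24.8]
ee_rot: [-0.005, 1.0, -0.0, 0.0]
contact_force: [-1.0, -4.4, 1.2]
gripper_width: 26.3
grasp_force: 2.1
```

arm_command(
  rows=[
    [[0, -0.008, 0], [0, 0, 0]],
    [[0, -0.008, 0], [0, 0, 0]],
    [[0, -0.008, 0], [0, 0, 0]],
    [[0, -0.008, 0], [0, 0, 0]],
  ],
  grip=0.47,
)

```text
clock: 20.25
position: [505.4, -188.0, 24.3]
ee_rot: [-0.005, 1.0, 0.0, -0.0]
contact_force: [-0.6, -0.5, 0.5]
gripper_width: 40.4
grasp_force: 0.0
```

arm_command(
  rows=[
    [[0, 0, -0.1], [0, 0, 0]],
    [[0, 0, -0.2], [0, 0, 0]],
    [[0, 0, -0.3], [0, 0, 0]],
    [[0, 0, -0.4], [0, 0, 0]],
    [[0, 0, -0.5], [0, 0, 0]],
  ],
)

```text
clock: 20.75
position: [505.2, -188.0, 150.3]
ee_rot: [-0.005, 1.0, 0.0, -0.0]
contact_force: [0.0, -0.4, 0.2]
gripper_width: 40.0
grasp_force: 0.0
```

arm_command(
  rows=[
    [[0.2, 0, -0.2], [0, 0, 0]],
    [[0.2, 0, -0.2], [0, 0, 0]],
    [[-0.2, 0, -0.2], [0, 0, 0]],
    [[-0.2, 0, -0.2], [0, 0, 0]],
  ],
)

```text
clock: 21.15
position: [555.6, -187.8, 201.8]
ee_rot: [-0.005, 1.0, -0.0, 0.002]
contact_force: [0.3, 0.6, 0.4]
gripper_width: 40.2
grasp_force: 0.0
```

```bash
python3 - <<'E'
from h import *
st()
for n in('scene','top'):
    im,d=arm.get_image(n); cv2.imwrite(f'pics/{n}10.png',im); P=cloud(n,d)
    m=(im.mean(2)<60)&(P[...,2]>66)&(P[...,2]<112)&(np.hypot(P[...,0]-565.5,P[...,1]+185)<85)
    if m.sum(): Q=P[m]; q=np.median(Q,0); print(n,m.sum(),q.round(1),'ang',np.arctan2(q[1]+185,q[0]-565.5).round(3))
    h=cv2.cvtColor(im,cv2.COLOR_BGR2HSV); c=proj(n,[V.w(0,18,30)])[0].astype(int); k=np.zeros(d.shape,bool); k[c[1]-14:c[1]+15,c[0]-14:c[0]+15]=1
    k&=(h[...,0]>8)&(h[...,0]<32)&(h[...,1]>75)&(P[...,2]<80); print('brass',k.sum(),np.percentile(P[k],[5,50,95],axis=0).round(0).tolist() if k.sum() else '')
E
```

```text
t 21.15 r 10.2 th -2.873 z 201.8 Ftool [-0.3  0.6 -0.4] w 40.2 g 0.0
scene 85 [ 511.7 -180.9   90.6] ang 3.065
brass 98 [[553.0, -78.0, 23.0], [566.0, -65.0, 45.0], [569.0, -44.0, 50.0]]
top 80 [ 503.7 -187.5  105. ] ang -3.101
brass 0
```

arm_command(
  rows=[
    [[0, 0, 0], [0, 0, 0]],
    [[0, 0, 0], [0, 0, 0]],
    [[0, 0, 0], [0, 0, 0]],
    [[0, 0, 0], [0, 0, 0]],
  ],
)

```text
clock: 21.65
position: [554.8, -187.8, 200.1]
ee_rot: [-0.005, 1.0, -0.0, 0.0]
contact_force: [-0.5, 0.1, 0.3]
gripper_width: 40.1
grasp_force: 0.0
```

```bash
python3 - <<'E'
from h import *
im,d=arm.get_image('top'); P=cloud('top',d)
m=(im.mean(2)<60)&(P[...,2]>66)&(P[...,2]<112)&(np.hypot(P[...,0]-565.5,P[...,1]+185)<85); q=np.median(P[m],0); print(m.sum(),q.round(1),np.arctan2(q[1]+185,q[0]-565.5).round(3))
st(); print(arm.job_done())
E
```

```text
80 [ 503.1 -187.2  104.6] -3.106
t 21.7 r 11.0 th -2.887 z 200.0 Ftool [-0.1 -0.5 -0.2] w 39.8 g 0.0
the job is handed in; nothing more can be done
None
```

I handed the job in at 21.7 s: the padlock stands in the nest, and the crank stayed put about 0.2 rad past where the load fell to friction (so in the dwell) after I let go; the 55 N clamp force could not be measured directly, and no verdict came back.

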